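Take a sieve stack apart for drying

ROBOT

A 7-joint arm with a two-finger parallel gripper is mounted at the origin on a cart in front of the work surface, level with it; the furniture and walls round the work are solid. World frame = base frame: x ahead of the robot, y to its left, z up, the work surface at z = 0. Lengths are in m, angles in degrees, forces in N, time in s.
With the tool pointing down it reaches from about 0.4 to 0.85 m from the base axis. Payload 6.9 kg.
Tool frame: the origin (TCP) lies on the centre line of the jaws, within the pads' length; the fingertips stand 11 mm ahead of it and the grasp point (between the pads) lies 8 mm behind it; z points along the fingers, y is the line along which they close (so a half turn about z gives the same grasp; the last joint's range is limited). The gripper opens to 85 mm and grips with 20 to 120 N. Pads are 22 mm wide; open, the fingers measure 114 mm over their backs; the gripper's body (76 mm by 85 mm) begins 54 mm behind the grasp point. The pads swing forward as they close: fully open they stand 13 mm farther back than shut.
Start: joints at [-61.106, 29.078, -13.613, 85.955, 7.202, 65.827, -8.869], TCP at [0.243, 0.576, 0.242] pointing down, gripper open.
Joint ranges: [-176.47, 176.47], [-13.61, 117.27], [-81.72, 77.17], [0.22, 143.17], [-87.28, 267.28], [10, 112.55], [-165.47, 165.47]. Speed limits (degrees/s): [136.94, 136.94, 180, 180, 180, 180, 180].

INTERFACE

Orientations are given as a 3x3 rotation matrix whose columns are the frame's x, y, z axes.
In Python, from plant import robot gives the robot as it stands.
- The arm moves only by the shell command python3 -m inch 'ROWS'. ROWS is JSON, a list of rows, each a list of 3 entries, a list of its own where there are three numbers: the closure, from -1 (fully open) to 1 (shut), then the shift along the world's x, y, z in cm, then the turn, a rotation vector about the world's x, y, z in rad. In form: [[hand, [tx, ty, tz], [rx, ry, rz]], ...]. A call has 1 to 5 rows; each row is the pose to reach, as a shift and turn from the pose commanded when the call began; what a row does not reach only later rows make up. A row lasts 1/10 s, in which the tool goes at most 50 mm and 8.59 degrees, less where a joint would pass 70% of its speed; a pose out of reach is approached as far as the arm can. A call with a gripper value outside its range is refused whole. The fingers move at their own pace and stop on an object; the grip force is fixed at half the most. Time passes only in rows, so rows that repeat a pose let the fingers close. It gives the time, the measured TCP pose, the force, the opening and the grip force at its end, in the units of the state.
- robot.get_obs(): the state, without advancing time (a new reading comes with each control period).
- robot.read_camera(name): name is "scene" or "top"; returns a dict with "image" (420x560x3 uint8, blue, green, red), "camera_matrix" (3x3 intrinsics, pixels), "D" ([k1, k2, p1, p2, k3] as OpenCV has them; the pictures are not rectified), "rvec" (rotation vector, rad) and "tvec" (3), from world to camera coordinates, as OpenCV has them. Camera axes: x right, y down, z forward; pixel columns grow to the right and rows downward; lengths in m; the calibration is good to about 2 mm. A picture is of the moment at which its call begins. There is no depth.
- robot.close_job(): hands the job in; it is judged then, once.
The state is a dict: "clock": time; "joint_positions": joint angles; "joint_vel": joint speeds; "effort": joint torques, N m; "eef_pos": TCP position; "orientation": TCP orientation; "wrist_force": force on the tool from outside, world axes, zero at the start; "moment": the same for the moment, N m; "opening": finger opening in m; "gripper_force": force on a finger pad.
Only numpy, scipy, OpenCV 4.12 (cv2) and the standard library are available. Lean on these libraries where they do the work, as an engineer would, in place of code of your own. Each camera call takes 0.05 s, during which the arm holds its last target. There are 200 camera calls.

TASK

Take the taller stack of small steel test sieves (pan, sieve and knobbed lid) apart from the top down: first set its lid, knob up, on the round wooden bat, then stand the sieve upright on the square-cornered plaster drying slab. Set them down rather than dropping them, leave the pan standing where it is, and leave the shorter stack (a pan with only a lid) alone.

Things in the scene. Friction and masses are not known exactly. Their poses are not given: they have to be found in the camera images.
- lid: Lid of the taller stack: steel disc 60 mm across with a black upright cylindrical knob. Origin: centre of its underside, z up. Above it: a 50 mm wide spigot (0 to 6 mm) that hangs in the sieve's mouth with 2 mm play, the 60 mm flange (6 to 11 mm), a 13 mm thick stem (to 15 mm), the knob, 20 mm in diameter (15 to 37 mm). 0.10 kg. Lifts straight off.
- sieve: Middle of the taller stack: steel cylinder 60 mm across (1 mm bead at rim and foot), open top, mesh floor. Origin: centre of its underside, z up. A 50 mm wide foot, 0 to 8 mm high, hangs in the pan with 2 mm play; the 3 mm wall runs from 8 to 46 mm (rim). In the stack: origin 28 mm above the pan's, 40 mm below the lid's. 0.15 kg. Lifts straight out, stands on its foot.
- pan: Bottom part of the taller stack: plain open steel pan standing on the table, 60 mm across, 36 mm high, wall 3 mm. Origin at the centre of its underside, z up. 0.28 kg. The whole taller stack is 105 mm high with its knob.
- short_stack: The shorter stack, not to be touched: the same kind of pan and knobbed lid without a sieve between, 60 mm across, 67 mm high with its knob. Origin at the centre of its underside, z up.
- bat: Round plywood throwing bat lying fixed on the table to the robot's left or right, 230 mm across, 12 mm thick, flat top. Origin at the centre of its underside, z up.
- slab: Pale plaster drying slab lying fixed on the table, a plain rectangular block with rounded edges, flat top. Origin: centre of its underside; 180 mm along its x axis, 160 mm along its y axis, 25 mm high (z up). It lies on one side of the stacks (robot's left or right), the bat on the other.
Not all that is in view belongs to the job. What is shaped like the lid but red or yellow is not meant.

How it is judged (in metres and radians):
On the way:
1. the lid lies knob up on the bat, let go, while the sieve is still seated in the pan (horizontal distance between lid and bat below 0.09 m and z of lid in the frame of bat between 0.006 and 0.02 m and angle between each of lid, sieve's own z axis and vertical below 0.17 rad and contact force between lid and the fingers below 0.05 N and horizontal distance between sieve and pan below 0.008 m and z of sieve in the frame of pan below 0.034 m), for 0.2 s.
At the end, for the whole second after the job is handed in: Lid flat on the bat, knob up, centre within 90 mm of the bat's; sieve upright on the slab, centre within 70 mm (x) and 60 mm (y) of the slab's; pan upright within 40 mm, short stack within 25 mm of where it began; lid, sieve and pan within 10 degrees of level, all at rest (horizontal distance between lid and bat below 0.09 m and z of lid in the frame of bat between 0.006 and 0.02 m and angle between each of lid, sieve, pan's own z axis and vertical below 0.17 rad and linear speed of each of lid, sieve, pan below 0.03 m/s and x of sieve in the frame of slab between -0.07 and 0.07 m and y of sieve in the frame of slab between -0.06 and 0.06 m and z of sieve in the frame of slab between 0.019 and 0.035 m and distance of pan from where it was at the start of the episode below 0.04 m and distance of short_stack from where it was at the start of the episode below 0.025 m); the robot touches nothing.
It fails at once if the shorter stack is moved by more than 25 mm or tipped over (distance of short_stack from where it was at the start of the episode above 0.025 m or angle between short_stack's own z axis and vertical above 0.3 rad).
It fails at once if the lid is dropped (falls free from more than about 30 mm) (contact force between lid and the fingers below 0.05 N and contact force between lid and sieve below 0.05 N and linear speed of lid above 0.8 m/s).
It fails at once if the sieve is dropped (falls free from more than about 30 mm) (contact force between sieve and the fingers below 0.05 N and linear speed of sieve above 0.8 m/s).
It also fails if it takes over 54 s, if anything falls off the work surface, if the arm or the gripper's body presses on something with over 40 N, if the wrist force passes 120 N, or if a joint passes its speed limit or range.

## Working session

There is one attempt and no reset: what is moved stays moved. The work goes in short steps, Python scripts to look and compute and a shell command to move; the robot and the scene stay as the last step left them, time stands still between calls to the robot, and variables do not carry over. Pictures are saved under pics/ and viewed, at most 10 in all, crops included, and the job is handed in when it is done.

```bash
mkdir -p pics; ls
cat > h.py <<'E'
import numpy as np, cv2
from plant import robot
def cam(n,save=None):
    c=robot.read_camera(n); c={k:np.array(v) for k,v in c.items()}
    if save: cv2.imwrite('pics/'+save,c['image'])
    return c
def ray(c,uv,z):
    """pixel -> world point on plane z"""
    p=cv2.undistortPoints(np.array([[uv]],float),c['camera_matrix'],c['D'])[0,0]
    R=cv2.Rodrigues(c['rvec'].astype(float))[0]; o=-R.T@c['tvec'].ravel(); d=R.T@np.r_[p,1]
    return o+d*(z-o[2])/d[2]
def proj(c,P):
    return cv2.projectPoints(np.array(P,float).reshape(-1,3),c['rvec'].astype(float),c['tvec'].astype(float),c['camera_matrix'],c['D'])[0][:,0]
E
python3 - <<'E'
from h import *
for n in('scene','top'):
    c=cam(n,n+'0.png'); R=cv2.Rodrigues(c['rvec'].astype(float))[0]; print(n,-R.T@c['tvec'].ravel(),R[2])
o=robot.get_obs(); print(o)
E
```

```text
pics
scene [ 0.17822659 -0.52892418  0.71490996] [ 0.42200304  0.57324207 -0.70235815]
top [ 4.81062323e-01 -1.03039788e-04  1.09701446e+00] [ 0.0791166   0.01461912 -0.99675817]
{'clock': 0.1, 'joint_positions': array([-61.10473604,  29.12246368, -13.60864381,  86.00100551,
         7.20498693,  65.82513651,  -8.868855  ]), 'joint_vel': array([-0.04512791, -0.12193993,  0.02000757, -0.14225815, -0.00079428,
        0.02756872, -0.05666804]), 'effort': array([-5.00540234e-03, -6.21844482e+01, -2.19470948e+00, -2.50205576e+01,
        1.25567187e-02,  7.77514768e-03,  6.05919965e-06]), 'eef_pos': array([0.24263719, 0.5755429 , 0.24150905]), 'orientation': array([[-9.21530286e-01,  3.88306115e-01, -5.41336829e-04],
       [ 3.88306486e-01,  9.21529121e-01, -1.46701225e-03],
       [-7.07921766e-05, -1.56210082e-03, -9.99998777e-01]]), 'wrist_force': array([-0.62652538, -0.45074328,  0.53014945]), 'moment': array([0.03214565, 0.03975288, 0.01781099]), 'gripper_force': 0.0, 'opening': 0.08540857703118318}
```

View pics/top0.png

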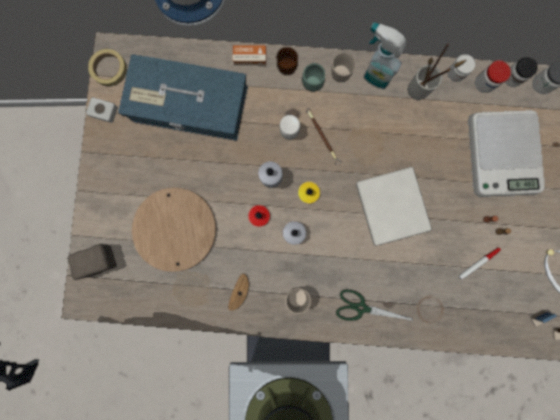

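View pics/scene0.png

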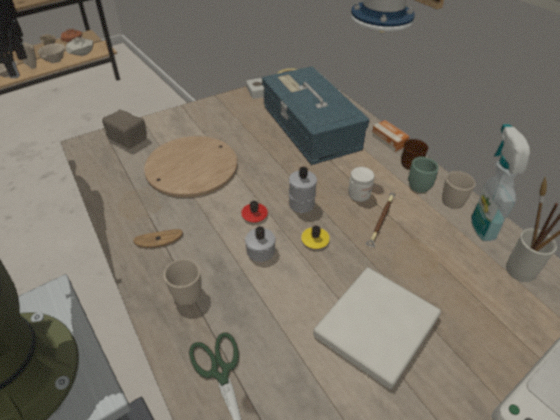

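The top view shows the tall stack at about (270,174), the short one at (295,232), the bat at (174,229) and the slab at (394,206). The scene view agrees: tall stack at (302,190) with its knob at (303,174), short stack at (261,245).

Run:
```python
from h import *
c=cam('top'); s=cam('scene')
def blobs(c,mask,win,name,zs):
    x0,y0,x1,y1=win; m=np.zeros_like(mask); m[y0:y1,x0:x1]=mask[y0:y1,x0:x1]
    m=m.astype(np.uint8)
    cs=cv2.findContours(m,cv2.RETR_EXTERNAL,cv2.CHAIN_APPROX_NONE)[0]; k=max(cs,key=cv2.contourArea)
    M=cv2.moments(k); uv=(M['m10']/M['m00'],M['m01']/M['m00'])
    print(name,np.round(uv,1),'A',cv2.contourArea(k),'circ',np.round(cv2.minEnclosingCircle(k),1) if 0 else cv2.minEnclosingCircle(k)[1],[np.round(ray(c,uv,z),4) for z in zs]); return k
I=c['image'].astype(int); g=I.sum(2)/3; dark=g<55
for n,w,z in(('tall knob',(258,160,284,188),.105),('short knob',(283,220,308,246),.067)): blobs(c,dark,w,n,[z])
sat=I.max(2)-I.min(2); hsv=cv2.cvtColor(c['image'],cv2.COLOR_BGR2HSV)
grey=(I[...,0]>=I[...,2]-2)
blobs(c,grey,(250,155,290,195),'tall lid',[.079]); blobs(c,grey,(277,214,315,250),'short lid',[.041])
k=blobs(c,(g>150),(345,155,445,255),'slab',[.025]); 
b=cv2.boxPoints(cv2.minAreaRect(k)); print(np.round([ray(c,p,.025)[:2] for p in b],3))
k=blobs(c,(I[...,2]-I[...,0]>35)&(I[...,2]>105),(120,175,225,285),'bat',[.012])
Is=s['image'].astype(int); gs=Is.sum(2)/3
for n,w,z in(('tall knob s',(290,162,316,184),.094),('short knob s',(250,222,272,242),.056)): blobs(s,gs<50,w,n,[z])
for n,uv in(('yellow',(309,192)),('red',(259,215)),('mug',(290,126))): print(n,np.round(ray(c,uv,.03 if n!='mug' else .07),3))
print(proj(c,[[.243,.576,.242]]))
cv2.imwrite('pics/z.png',np.hstack([cv2.resize(c['image'][140:260,220:330],None,fx=3.6,fy=3.6,interpolation=2),cv2.resize(s['image'][155:275,235:335],None,fx=3.6,fy=3.6,interpolation=2)]))
```

```text
tall knob [270.  171.4] A 18.5 circ 2.9155757427215576 [array([0.6518, 0.044 , 0.105 ])]
short knob [294.7 232.5] A 12.0 circ 2.549609661102295 [array([ 0.4987, -0.0173,  0.067 ])]
tall lid [270.3 174.1] A 429.5 circ 12.588891983032227 [array([0.6494, 0.0442, 0.079 ])]
short lid [294.  232.6] A 374.0 circ 11.543496131896973 [array([ 0.4992, -0.016 ,  0.041 ])]
slab [393.6 205.9] A 3672.0 circ 42.72077941894531 [array([ 0.5691, -0.2845,  0.025 ])]
[[ 0.635 -0.186]
 [ 0.678 -0.339]
 [ 0.505 -0.382]
 [ 0.464 -0.231]]
bat [172.9 229.1] A 5350.5 circ 42.230125427246094 [array([0.5113, 0.3141, 0.012 ])]
tall knob s [303.  172.4] A 50.0 circ 5.200102806091309 [array([0.6548, 0.0435, 0.094 ])]
short knob s [259.7 232.7] A 51.5 circ 5.522780418395996 [array([ 0.5   , -0.0188,  0.056 ])]
yellow [ 0.608 -0.057  0.03 ]
red [0.547 0.077 0.03 ]
mug [ 0.778 -0.008  0.07 ]
[[ 18.55305896 352.98063865]]
```

View pics/z.png

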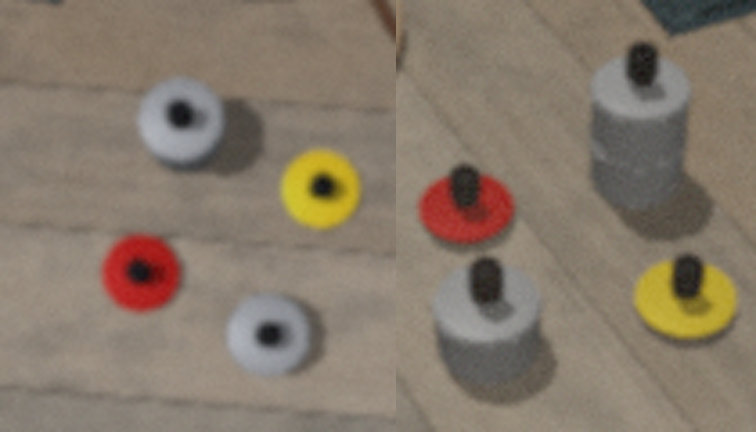

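The close-up confirms the taller plain steel stack at about (0.652, 0.044). The short stack is at (0.499, -0.017), the bat at (0.511, 0.314) and the slab at (0.570, -0.284) with a 15° yaw. Slab edges measure 0.159 and 0.178 m, matching the given sizes. I'm moving over the stack.

```bash
for i in 1; do python3 -m inch '[[-1,[14,-18,0],[0,0,0]],[-1,[14,-18,0],[0,0,0]],[-1,[14,-18,0],[0,0,0]],[-1,[14,-18,0],[0,0,0]],[-1,[14,-18,0],[0,0,0]]]'; done
python3 -m inch '[[-1,[14,-18,0],[0,0,0]],[-1,[14,-18,0],[0,0,0]],[-1,[14,-18,0],[0,0,0]],[-1,[14,-18,0],[0,0,0]],[-1,[14,-18,0],[0,0,0]]]'
python3 -m inch '[[-1,[13,-17,0],[0,0,0]],[-1,[13,-17,0],[0,0,0]],[-1,[13,-17,0],[0,0,0]],[-1,[13,-17,0],[0,0,0]],[-1,[13,-17,0],[0,0,0]]]'
python3 -c "
from h import *
o=robot.get_obs();print(o['joint_positions'],o['orientation'])"
```

```text
clock: 0.7
eef_pos: [0.3857, 0.3917, 0.2422]
orientation: [[-0.92, 0.393, 0.001], [0.393, 0.92, -0.002], [-0.002, -0.001, -1.0]]
wrist_force: [-0.6, 0.3, 0.6]
opening: 0.0854
gripper_force: 0.0
clock: 1.2
eef_pos: [0.5251, 0.2112, 0.2421]
orientation: [[-0.92, 0.393, 0.001], [0.393, 0.92, -0.002], [-0.002, -0.002, -1.0]]
wrist_force: [0.0, 0.6, -0.2]
opening: 0.0856
gripper_force: 0.0
clock: 1.7
eef_pos: [0.6551, 0.0386, 0.2414]
orientation: [[-0.918, 0.395, 0.0], [0.395, 0.918, -0.004], [-0.002, -0.004, -1.0]]
wrist_force: [0.6, 0.2, 0.1]
opening: 0.0853
gripper_force: 0.0
[-1.69401312 31.66805385 -6.83800485 80.87919939  4.12522205 67.69784251
 57.61607733] [[-9.18487669e-01  3.95449464e-01  3.51469934e-04]
 [ 3.95444947e-01  9.18480774e-01 -4.04506053e-03]
 [-1.92243539e-03 -3.57635121e-03 -9.99991757e-01]]
```

```bash
python3 -m inch '[[-1,[-0.2,0.5,-5],[0,0,0]],[-1,[-0.2,0.5,-9],[0,0,0]],[-1,[-0.2,0.5,-12],[0,0,0]],[-1,[-0.2,0.5,-14],[0,0,0]],[-1,[-0.2,0.5,-14.6],[0,0,0]]]'
python3 -m inch '[[-1,[0,0,0],[0,0,0]],[-0.3,[0,0,0],[0,0,0]],[0,[0,0,0],[0,0,0]],[0,[0,0,0],[0,0,0]],[0,[0,0,0],[0,0,0]]]'
python3 - <<'E'
from h import *
a=cam('top');b=cam('scene')
cv2.imwrite('pics/z1.png',np.hstack([cv2.resize(a['image'][110:240,200:340],None,fx=2.8,fy=2.8,interpolation=2),cv2.resize(b['image'][110:240,235:375],None,fx=2.8,fy=2.8,interpolation=2)]))
E
```

```text
clock: 2.2
eef_pos: [0.6489, 0.0513, 0.0935]
orientation: [[-0.922, 0.388, -0.005], [0.388, 0.922, -0.0], [0.004, -0.002, -1.0]]
wrist_force: [-1.0, 0.2, 0.7]
opening: 0.0853
gripper_force: 0.0
clock: 2.7
eef_pos: [0.6511, 0.0509, 0.0971]
orientation: [[-0.921, 0.388, 0.001], [0.388, 0.921, 0.0], [-0.001, 0.001, -1.0]]
wrist_force: [-0.1, 0.9, -0.1]
opening: 0.0429
gripper_force: 0.0
```

View pics/z1.png

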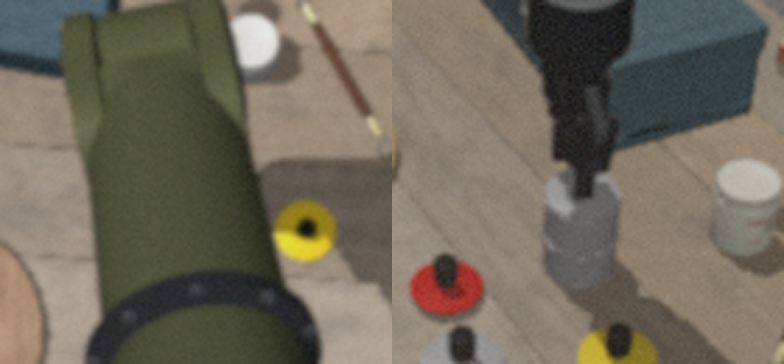

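The top view is blocked by the arm. The scene view shows the jaws round the knob with the lid still seated. The settled TCP is about 7 mm off in y, so I'll correct that and then close.

```bash
python3 -m inch '[[0,[0.2,-0.7,-0.3],[0,0,0]],[0,[0.2,-0.7,-0.3],[0,0,0]],[0,[0.2,-0.7,-0.3],[0,0,0]],[0,[0.2,-0.7,-0.3],[0,0,0]]]'
python3 -m inch '[[0.5,[0,0,0],[0,0,0]],[1,[0,0,0],[0,0,0]],[1,[0,0,0],[0,0,0]],[1,[0,0,0],[0,0,0]],[1,[0,0,0],[0,0,0]]]'
python3 -m inch '[[1,[0,0,0],[0,0,0]],[1,[0,0,0],[0,0,0]]]'
```

```text
clock: 3.2
eef_pos: [0.6527, 0.0439, 0.0932]
orientation: [[-0.921, 0.388, -0.0], [0.388, 0.921, 0.0], [0.0, -0.0, -1.0]]
wrist_force: [-0.2, -0.6, -0.8]
opening: 0.0428
gripper_force: 0.0
clock: 3.7
eef_pos: [0.6529, 0.0442, 0.0935]
orientation: [[-0.922, 0.388, 0.001], [0.388, 0.922, 0.0], [-0.0, 0.0, -1.0]]
wrist_force: [-0.1, 0.8, 2.2]
opening: 0.0179
gripper_force: 58.5
clock: 3.9
eef_pos: [0.6529, 0.0442, 0.0935]
orientation: [[-0.922, 0.388, 0.001], [0.388, 0.922, 0.0], [-0.0, 0.0, -1.0]]
wrist_force: [-0.1, 0.1, 2.8]
opening: 0.0181
gripper_force: 58.5
```

```bash
python3 -m inch '[[1,[0,0,0.5],[0,0,0]],[1,[0,0,1],[0,0,0]],[1,[0,0,2],[0,0,0]],[1,[0,0,3.5],[0,0,0]],[1,[0,0,5],[0,0,0]]]'
python3 -m inch '[[1,[0,0,4],[0,0,0]],[1,[0,0,4],[0,0,0]],[1,[0,0,4],[0,0,0]]]'
python3 - <<'E'
from h import *
a=cam('top');b=cam('scene')
cv2.imwrite('pics/z2.png',cv2.resize(b['image'][70:260,225:375],None,fx=3,fy=3,interpolation=2))
E
```

```text
clock: 4.4
eef_pos: [0.6526, 0.0438, 0.1443]
orientation: [[-0.921, 0.388, -0.0], [0.388, 0.921, -0.0], [0.0, -0.0, -1.0]]
wrist_force: [-0.4, 0.2, -0.5]
opening: 0.0181
gripper_force: 58.6
clock: 4.7
eef_pos: [0.6533, 0.0439, 0.1849]
orientation: [[-0.921, 0.388, 0.003], [0.388, 0.921, 0.0], [-0.002, 0.001, -1.0]]
wrist_force: [-0.3, -0.2, -0.9]
opening: 0.0182
gripper_force: 58.6
```

View pics/z2.png

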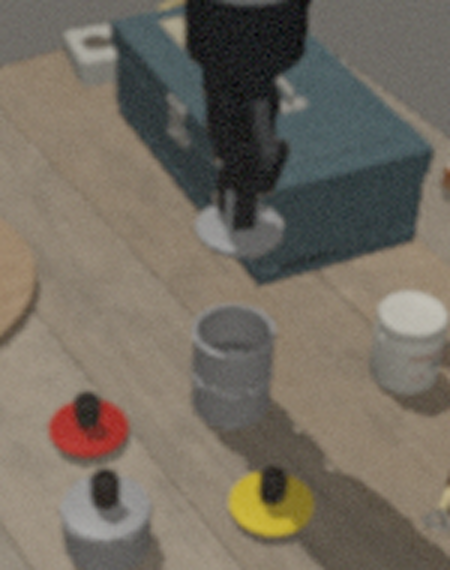

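The lid hangs level in the jaws at about (240,228) in the crop, and the sieve is still seated in the pan at (232,365). I'm carrying the lid to the bat.

```bash
python3 -m inch '[[1,[-2,4,0],[0,0,0]],[1,[-4,8,0],[0,0,0]],[1,[-6,12,0],[0,0,0]],[1,[-8,16,0],[0,0,0]],[1,[-10,20,0],[0,0,0]]]'
python3 -m inch '[[1,[-2,3.5,0],[0,0,0]],[1,[-4,6.8,0],[0,0,0]],[1,[-4,6.8,-3],[0,0,0]],[1,[-4,6.8,-6],[0,0,0]],[1,[-4,6.8,-9],[0,0,0]]]'
python3 -m inch '[[1,[0,0,-2],[0,0,0]],[1,[0,0,-3.5],[0,0,0]],[1,[0,0,-4.5],[0,0,0]],[1,[0,0,-4.5],[0,0,0]],[1,[0,0,-4.5],[0,0,0]]]'
```

```text
clock: 5.3
eef_pos: [0.5511, 0.245, 0.1821]
orientation: [[-0.921, 0.388, -0.002], [0.388, 0.921, -0.001], [0.002, -0.002, -1.0]]
wrist_force: [-0.1, 1.3, -1.3]
opening: 0.018
gripper_force: 58.7
clock: 5.8
eef_pos: [0.5118, 0.3119, 0.0914]
orientation: [[-0.922, 0.387, -0.001], [0.387, 0.922, -0.001], [0.001, -0.001, -1.0]]
wrist_force: [0.3, -0.1, -1.4]
opening: 0.0179
gripper_force: 58.7
clock: 6.3
eef_pos: [0.5127, 0.312, 0.0483]
orientation: [[-0.922, 0.388, -0.0], [0.388, 0.922, -0.0], [0.0, -0.0, -1.0]]
wrist_force: [0.2, -0.0, -0.8]
opening: 0.0176
gripper_force: 58.7
```

```bash
python3 -m inch '[[1,[0,0,-0.5],[0,0,0]],[1,[0,0,-0.8],[0,0,0]],[1,[0,0,-0.9],[0,0,0]],[1,[0,0,-1],[0,0,0]],[1,[0,0,-1],[0,0,0]]]'
```

```text
clock: 6.8
eef_pos: [0.5127, 0.3119, 0.0383]
orientation: [[-0.922, 0.388, 0.0], [0.388, 0.922, -0.0], [-0.0, -0.0, -1.0]]
wrist_force: [-0.1, 0.6, -1.4]
opening: 0.0178
gripper_force: 58.7
```

```bash
python3 -m inch '[[1,[0,0,-0.1],[0,0,0]],[1,[0,0,-0.1],[0,0,0]],[1,[0,0,-0.1],[0,0,0]]]'
```

```text
clock: 7.1
eef_pos: [0.5128, 0.312, 0.038]
orientation: [[-0.921, 0.388, 0.001], [0.388, 0.921, 0.0], [-0.0, 0.0, -1.0]]
wrist_force: [-1.5, -0.9, 6.0]
opening: 0.0177
gripper_force: 59.3
```

Contact with about 6 N upward, so the lid is on the bat. I'll open partway, then retreat.

```bash
python3 -m inch '[[0.4,[0,0,0],[0,0,0]],[0.2,[0,0,0],[0,0,0]],[0,[0,0,0],[0,0,0]],[0,[0,0,0],[0,0,0]],[0,[0,0,0],[0,0,0]]]'
python3 -m inch '[[0,[0,0,1],[0,0,0]],[0,[0,0,3],[0,0,0]],[0,[0,0,6],[0,0,0]],[0,[0,0,10],[0,0,0]],[-1,[0,0,14],[0,0,0]]]'
python3 -m inch '[[-1,[2,-4,0],[0,0,0]],[-1,[4,-8,0],[0,0,0]],[-1,[6,-12,0],[0,0,0]],[-1,[8,-16,0],[0,0,0]],[-1,[10,-20,0],[0,0,0]]]'
python3 - <<'E'
from h import *
a=cam('top','t3.png');b=cam('scene','s3.png')
cv2.imwrite('pics/z3.png',np.hstack([a['image'][100:300,100:350],b['image'][100:300,100:350]]))
E
```

```text
clock: 7.6
eef_pos: [0.5127, 0.312, 0.0372]
orientation: [[-0.922, 0.388, -0.0], [0.388, 0.922, -0.0], [0.0, -0.0, -1.0]]
wrist_force: [-0.3, -0.2, 0.4]
opening: 0.0429
gripper_force: 0.0
clock: 8.1
eef_pos: [0.5124, 0.3117, 0.1792]
orientation: [[-0.922, 0.388, -0.0], [0.388, 0.922, -0.0], [0.0, -0.0, -1.0]]
wrist_force: [0.9, 0.1, -0.5]
opening: 0.0561
gripper_force: 0.0
clock: 8.6
eef_pos: [0.6133, 0.1103, 0.1783]
orientation: [[-0.922, 0.388, 0.001], [0.388, 0.922, 0.0], [-0.001, 0.0, -1.0]]
wrist_force: [0.9, 0.6, -0.4]
opening: 0.0853
gripper_force: 0.0
```

View pics/z3.png

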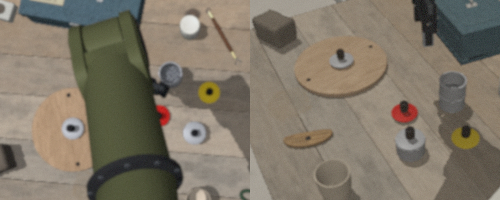

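The lid lies knob up near the middle of the bat, at about (341,60) in the right half. The sieve is still seated in the pan, at (171,75) left and (452,92) right. Next is the sieve grasp.

```bash
python3 -m inch '[[-1,[2,-3.3,0],[0,0,0]],[-1,[4,-6.6,0],[0,0,0]],[-1,[4,-6.6,0],[0,0,0]],[-1,[4,-6.6,-4],[0,0,0]],[-1,[4,-6.6,-7],[0,0,0]]]'
python3 -m inch '[[-1,[0,0,-2],[0,0,0]],[-1,[0,0,-4],[0,0,0]],[-1,[0,0,-5],[0,0,0]],[-1,[0,0,-6],[0,0,0]],[-1,[0,0,-6],[0,0,0]]]'
python3 -m inch '[[-0.8,[0,0,0],[0,0,0]],[-0.7,[0,0,0],[0,0,0]],[-0.6,[0,0,0],[0,0,0]],[-0.5,[0,0,0],[0,0,0]],[-0.4,[0,0,0],[0,0,0]]]'
python3 -m inch '[[0,[0,0,0],[0,0,0]],[1,[0,0,0],[0,0,0]],[1,[0,0,0],[0,0,0]],[1,[0,0,0],[0,0,0]]]'
```

```text
clock: 9.2
eef_pos: [0.6527, 0.046, 0.1071]
orientation: [[-0.921, 0.389, 0.001], [0.389, 0.921, 0.0], [-0.001, 0.001, -1.0]]
wrist_force: [0.7, 0.1, -1.5]
opening: 0.0854
gripper_force: 0.0
clock: 9.7
eef_pos: [0.6522, 0.0461, 0.0466]
orientation: [[-0.922, 0.388, -0.001], [0.388, 0.922, -0.0], [0.001, -0.001, -1.0]]
wrist_force: [0.4, -0.5, 0.8]
opening: 0.0853
gripper_force: 0.0
clock: 10.2
eef_pos: [0.6528, 0.0456, 0.0476]
orientation: [[-0.921, 0.389, 0.0], [0.389, 0.921, -0.0], [-0.0, -0.0, -1.0]]
wrist_force: [-0.0, -0.6, 0.4]
opening: 0.0595
gripper_force: 0.1
clock: 10.6
eef_pos: [0.653, 0.0455, 0.048]
orientation: [[-0.921, 0.389, 0.001], [0.389, 0.921, -0.0], [-0.001, -0.0, -1.0]]
wrist_force: [-0.9, -0.9, 5.4]
opening: 0.0579
gripper_force: 64.5
```

```bash
python3 -m inch '[[1,[0,0,0.3],[0,0,0]],[1,[0,0,0.7],[0,0,0]],[1,[0,0,1.2],[0,0,0]],[1,[0,0,2],[0,0,0]],[1,[0,0,3],[0,0,0]]]'
python3 -m inch '[[1,[0,0,3],[0,0,0]],[1,[0,0,6],[0,0,0]],[1,[0,0,8],[0,0,0]],[1,[0,0,9],[0,0,0]],[1,[0,0,9],[0,0,0]]]'
python3 - <<'E'
from h import *
b=cam('scene')
cv2.imwrite('pics/z4.png',cv2.resize(b['image'][60:260,225:375],None,fx=3,fy=3,interpolation=2))
E
```

```text
clock: 11.1
eef_pos: [0.6526, 0.0461, 0.0778]
orientation: [[-0.922, 0.388, -0.0], [0.388, 0.922, 0.0], [0.0, -0.0, -1.0]]
wrist_force: [0.9, 0.1, -1.5]
opening: 0.0578
gripper_force: 64.2
clock: 11.6
eef_pos: [0.6535, 0.0461, 0.1692]
orientation: [[-0.922, 0.388, 0.003], [0.388, 0.922, 0.0], [-0.003, 0.001, -1.0]]
wrist_force: [0.0, 0.3, -2.0]
opening: 0.058
gripper_force: 64.5
```

View pics/z4.png

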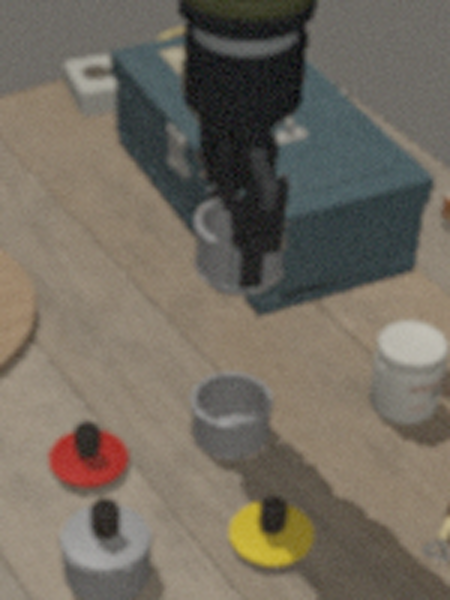

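The sieve hangs level in the jaws at (240,245), and the pan is standing in place at (232,415). I'm carrying the sieve to the slab.

```bash
python3 -m inch '[[1,[-1,-4,0],[0,0,0]],[1,[-2,-8,0],[0,0,0]],[1,[-3,-12,0],[0,0,0]],[1,[-4,-16,0],[0,0,0]],[1,[-5,-20,0],[0,0,0]]]'
python3 -m inch '[[1,[-1,-4,0],[0,0,0]],[1,[-2,-8,0],[0,0,0]],[1,[-3.3,-13,0],[0,0,0]],[1,[-3.3,-13,-3],[0,0,0]],[1,[-3.3,-13,-6],[0,0,0]]]'
python3 -m inch '[[1,[0,0,-2],[0,0,0]],[1,[0,0,-4],[0,0,0]],[1,[0,0,-5],[0,0,0]],[1,[0,0,-5.2],[0,0,0]],[1,[0,0,-5.2],[0,0,0]]]'
```

```text
clock: 12.15
eef_pos: [0.6013, -0.1554, 0.1656]
orientation: [[-0.922, 0.388, -0.003], [0.388, 0.922, 0.001], [0.003, -0.0, -1.0]]
wrist_force: [0.8, 0.5, -0.9]
opening: 0.0581
gripper_force: 64.6
clock: 12.65
eef_pos: [0.5682, -0.2871, 0.1057]
orientation: [[-0.92, 0.393, -0.001], [0.393, 0.92, -0.001], [0.0, -0.001, -1.0]]
wrist_force: [0.9, 1.1, -2.1]
opening: 0.0584
gripper_force: 64.7
clock: 13.15
eef_pos: [0.5696, -0.2839, 0.055]
orientation: [[-0.922, 0.388, -0.001], [0.388, 0.922, 0.0], [0.001, -0.0, -1.0]]
wrist_force: [0.4, -0.4, -2.3]
opening: 0.0579
gripper_force: 64.6
```

```bash
python3 -m inch '[[1,[0,0,-0.4],[0,0,0]],[1,[0,0,-0.7],[0,0,0]],[1,[0,0,-0.8],[0,0,0]],[1,[0,0,-0.9],[0,0,0]],[1,[0,0,-0.9],[0,0,0]]]'
```

```text
clock: 13.65
eef_pos: [0.5697, -0.2841, 0.0463]
orientation: [[-0.922, 0.388, 0.0], [0.388, 0.922, -0.0], [-0.0, -0.0, -1.0]]
wrist_force: [0.7, -0.3, -2.0]
opening: 0.0577
gripper_force: 64.6
```

```bash
python3 -m inch '[[1,[0,0,-0.1],[0,0,0]],[1,[0,0,-0.1],[0,0,0]],[1,[0,0,-0.1],[0,0,0]]]'
```

```text
clock: 13.95
eef_pos: [0.5697, -0.2841, 0.0453]
orientation: [[-0.922, 0.388, 0.0], [0.388, 0.922, -0.0], [-0.0, -0.0, -1.0]]
wrist_force: [0.2, 0.5, -1.3]
opening: 0.0579
gripper_force: 64.6
```

```bash
python3 -m inch '[[1,[0,0,-0.1],[0,0,0]],[1,[0,0,-0.1],[0,0,0]],[1,[0,0,-0.1],[0,0,0]]]'
```

```text
clock: 14.25
eef_pos: [0.5698, -0.2841, 0.0451]
orientation: [[-0.921, 0.388, 0.0], [0.388, 0.921, -0.0], [-0.001, -0.0, -1.0]]
wrist_force: [-2.7, 0.9, 5.2]
opening: 0.0581
gripper_force: 65.3
```

Contact. I'll release and retreat, then look.

```bash
python3 -m inch '[[-0.5,[0,0,0],[0,0,0]],[-0.8,[0,0,0],[0,0,0]],[-1,[0,0,0],[0,0,0]],[-1,[0,0,0],[0,0,0]],[-1,[0,0,0],[0,0,0]]]'
python3 -m inch '[[-1,[0,0,1],[0,0,0]],[-1,[0,0,3],[0,0,0]],[-1,[0,0,6],[0,0,0]],[-1,[0,0,10],[0,0,0]],[-1,[0,0,14],[0,0,0]]]'
python3 -m inch '[[-1,[-2,-3,2],[0,0,0]],[-1,[-4,-6,4],[0,0,0]],[-1,[-6,-9,5],[0,0,0]],[-1,[-8,-12,5],[0,0,0]],[-1,[-8,-12,5],[0,0,0]]]'
python3 -m inch '[[-1,[0,0,0],[0,0,0]],[-1,[0,0,0],[0,0,0]],[-1,[0,0,0],[0,0,0]]]'
python3 - <<'E'
from h import *
a=cam('top');b=cam('scene')
cv2.imwrite('pics/z5.png',np.hstack([cv2.resize(a['image'][100:350,120:460],(400,294)),cv2.resize(b['image'],(400,300))[:294]]))
E
```

```text
clock: 14.75
eef_pos: [0.5697, -0.284, 0.0441]
orientation: [[-0.922, 0.388, -0.0], [0.388, 0.922, 0.0], [0.0, -0.0, -1.0]]
wrist_force: [-0.4, -0.0, -0.0]
opening: 0.0855
gripper_force: 0.0
clock: 15.25
eef_pos: [0.5694, -0.2839, 0.1862]
orientation: [[-0.922, 0.388, -0.0], [0.388, 0.922, 0.0], [0.0, 0.0, -1.0]]
wrist_force: [-0.5, 0.0, 0.3]
opening: 0.0852
gripper_force: 0.0
clock: 15.75
eef_pos: [0.485, -0.4103, 0.2356]
orientation: [[-0.918, 0.396, -0.002], [0.396, 0.918, -0.005], [-0.0, -0.005, -1.0]]
wrist_force: [-0.1, -0.7, 0.5]
opening: 0.0856
gripper_force: 0.0
clock: 16.05
eef_pos: [0.4907, -0.4026, 0.2344]
orientation: [[-0.922, 0.386, 0.0], [0.386, 0.922, 0.001], [-0.0, 0.001, -1.0]]
wrist_force: [-0.2, 0.6, 0.2]
opening: 0.0853
gripper_force: 0.0
```

View pics/z5.png

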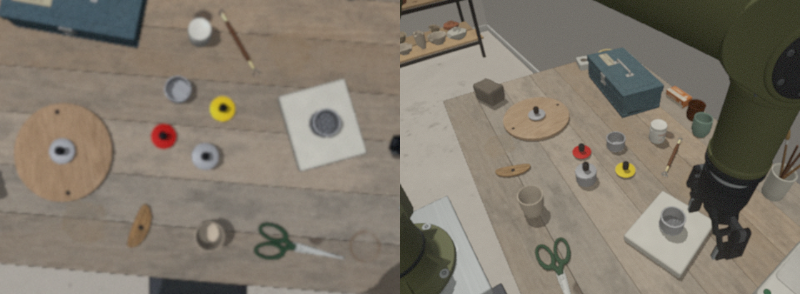

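The lid is on the bat at (62,151) left, the sieve stands at mid-slab at (326,123), and the pan and short stack are in place at (179,90) and (206,156). The arm is clear of everything, so I'm handing in.

```bash
python3 -c "
from plant import robot
print(robot.close_job())"
```

```text
the job is handed in; nothing more can be done
None
```

I handed the job in at about 16 s of the 54 s limit: lid knob up on the bat, sieve upright on the slab, pan and short stack apparently where they started in the last pictures; the hand-in gave no verdict.

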